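# Line up the clip jars by size on the copy-room stand

### The arm

A 6-joint arm with a two-finger parallel gripper is mounted at the origin on the work surface. World frame = base frame: x ahead of the robot, y to its left, z up, the work surface at z = 0. Lengths are in m, angles in degrees, forces in N, time in s.
With the tool pointing down it reaches from about 0.3 to 0.75 m from the base axis. Payload 8.5 kg.
Tool frame: the origin (TCP) lies midway between the tips of the shut fingers; the grasp point (between the pads) lies 19 mm behind it; y points along the fingers, x is the direction in which the jaws open and shut, and the axes are right-handed (so a half turn about y gives the same grasp; the last joint's range is limited). The gripper opens to 85 mm and grips with 20 to 120 N. Pads are 22 mm wide; open, the fingers measure 114 mm over their backs; the gripper's body (76 mm by 85 mm) begins 54 mm behind the grasp point. The pads swing forward as they close: fully open they stand 13 mm farther back than shut.
Start: joints at [63.753, 21.807, 74.336, -0, 83.858, -12.336], TCP at [0.132, 0.534, 0.231] pointing down, gripper open.
Joint ranges: [-178.18, 178.18], [-50.72, 133.34], [12.68, 142.11], [-81.47, 261.47], [9.98, 163.14], [-165.26, 165.26]. Speed limits (degrees/s): [136.94, 136.94, 180, 180, 180, 180].

### API

Orientations are given as a 3x3 rotation matrix whose columns are the frame's x, y, z axes.
In Python, from rig import env gives the robot as it stands.
- The arm moves only by the tool carry_out, never from a script. Its argument "plan" is a list of rows, each a list of 3 entries, a list of its own where there are three numbers: the shift along the tool's x, y, z in m, then the turn, a rotation vector about the tool's x, y, z in degrees, then the finger opening in m, from 0 to 0.0854. In form: [[[dx, dy, dz], [ax, ay, az], jaw], ...]. A call has 1 to 8 rows; each row shifts and turns the commanded pose from where the row before left it, along the tool's axes as they then stand; what a row does not reach is not made up. A row lasts 1/8 s, in which the tool goes at most 62.5 mm and 10.7 degrees, less where a joint would pass 70% of its speed; a pose out of reach is approached as far as the arm can. A call is refused whole if a number of a shift passes 0.0625 or a number of a turn 10.7, either way. A call with a gripper value outside its range is refused whole. The fingers move at their own pace and stop on an object; "force" is the grip in N (left out, the last holds). Time passes only in rows, so rows that do not move let the fingers close. It gives the time, the measured TCP pose, the force and the opening at its end, in the units of the state.
- env.observe(): the state, without advancing time (a new reading comes with each control period).
- env.get_image(name): name is "side" or "top"; returns a dict with "image" (384x512x3 uint8, red, green, blue), "vfov" (degrees; the focal length in pixels is half the picture's height over the tangent of half this angle, whatever the lens; pixels are square), "cx", "cy" (the principal point, pixels), "rvec" (rotation vector, rad) and "tvec" (3), from world to camera coordinates, as OpenCV has them. Camera axes: x right, y down, z forward; pixel columns grow to the right and rows downward; lengths in m; the calibration is good to about 2 mm. A picture is of the moment at which its call begins. There is no depth.
- env.close_job(): hands the job in, once; it reports no verdict.
Trained networks look in a picture, given as the dict that the camera call returned (one of the last four; its "shot" number tells which), for a name from the list of things; names that differ only in an ending like _2 or _b are one class to them, and where a whole thing is asked for, a point or a joint stands for the part that bears it (a point fixed in the world has none). Each returns a list of dicts, best first, with "conf" (0 to 1); they miss things now and then, are a little off and sometimes report something else, mostly with a low value. They report only what shows in the picture. A call takes as long as a camera call. They do not tell look-alikes from the thing itself.
- env.outline_of(target, picture): "mask" (384x512 bool, what is visible of it) and "pixel" ([row, column] in pixels, amid what is visible of it).
The state is a dict: "time_s": time; "q": joint angles; "qvel": joint speeds; "joint_efforts": joint torques, N m; "position": TCP position; "tool_rot": TCP orientation; "ft_force": force on the tool from outside, world axes, zero at the start; "wrist_torque": the same for the moment, N m; "grip_width": finger opening in m.
Only numpy, scipy, OpenCV 4.12 (cv2) and the standard library are available. Lean on these libraries where they do the work, as an engineer would, in place of code of your own. Each camera call takes 0.05 s, during which the arm holds its last target.

### The job

Line up the four clip jars by size on the jar stand beside the copier, one upright in the middle of each round pad: the smallest on the pad next to the red end block, and so on up to the largest next to the grey block at the other end. Do not tip any jar over, leave the blue mug where it stands, and let go of everything at the end.

Things in the scene. Friction and masses are not known exactly. Their poses are not given: they have to be found in the camera images.
- yellow_jar: smallest clip jar: clear round plastic jar with a yellow lid and clips inside, shut; a straight cylinder 34 mm across and 50 mm high over all (lid the same width), about 50 g. Stands loose and upright on the table; origin at the centre of its underside, z up along its axis.
- blue_jar: second smallest clip jar: clear round plastic jar with a blue lid and clips inside, shut; a straight cylinder 42 mm across and 64 mm high over all (lid the same width), about 90 g. Stands loose and upright on the table; origin at the centre of its underside, z up along its axis.
- green_jar: second largest clip jar: clear round plastic jar with a green lid and clips inside, shut; a straight cylinder 50 mm across and 78 mm high over all (lid the same width), about 140 g. Stands loose and upright on the table; origin at the centre of its underside, z up along its axis.
- orange_jar: largest clip jar: clear round plastic jar with a orange lid and clips inside, shut; a straight cylinder 58 mm across and 92 mm high over all (lid the same width), about 200 g. Stands loose and upright on the table; origin at the centre of its underside, z up along its axis.
- pad_a: black round rubber pad, 70 mm across, 2 mm thick, leftmost as seen from the robot (+y end) of four alike in a straight row, 85 mm apart centre to centre, fixed on the brown wooden jar stand (fixed board, 90 x 420 mm, 12 mm high). Origin at the centre of its underside, 12 mm above the table: a jar's underside rests 2 mm above it. x points across the row, away from the robot; y along the row to the left.
- pad_b: black round rubber pad, 70 mm across, 2 mm thick, second from the left of four alike in a straight row, 85 mm apart centre to centre, fixed on the brown wooden jar stand (fixed board, 90 x 420 mm, 12 mm high). Origin at the centre of its underside, 12 mm above the table: a jar's underside rests 2 mm above it. x points across the row, away from the robot; y along the row to the left.
- pad_c: black round rubber pad, 70 mm across, 2 mm thick, third from the left of four alike in a straight row, 85 mm apart centre to centre, fixed on the brown wooden jar stand (fixed board, 90 x 420 mm, 12 mm high). Origin at the centre of its underside, 12 mm above the table: a jar's underside rests 2 mm above it. x points across the row, away from the robot; y along the row to the left.
- pad_d: black round rubber pad, 70 mm across, 2 mm thick, rightmost (-y end) of four alike in a straight row, 85 mm apart centre to centre, fixed on the brown wooden jar stand (fixed board, 90 x 420 mm, 12 mm high). Origin at the centre of its underside, 12 mm above the table: a jar's underside rests 2 mm above it. x points across the row, away from the robot; y along the row to the left.
- red_block: red end block, 70 x 22 mm and 30 mm high, fixed on one end of the jar stand, left or right, 62 mm along the row from the centre of the nearest pad; a like grey block is at the other end. It marks where the row begins. Origin at the centre of its underside, x across the row.
- mug: blue ceramic mug, 72 mm across the rim and 75 mm high, handle at its side, standing loose among the jars; not to be moved. Origin at the centre of its underside.
Not all that is in view belongs to the job. Leave any pink look-alike of the yellow_jar alone.

How it is judged:
By the outcome, as a careful person would: the job done as asked, in the order asked, and still so for the second after the job is handed in, with the robot touching nothing.
It also fails if it takes over 102 s, if anything falls off the work surface, if the arm or the gripper's body presses on something with over 40 N, if the wrist force passes 120 N, or if a joint passes its speed limit or range.

## Working session

There is one attempt and no reset: what is moved stays moved. The work goes in short steps, Python scripts to look and compute and a tool call to move; the robot and the scene stay as the last step left them, time stands still between calls to the robot, and variables do not carry over. Pictures are saved under pics/ and viewed, and the job is handed in when it is done.

Besides the shell and the picture viewer there is one more tool, called after "Request:" in YAML: its name, and indented under it one key for each argument. carry_out: Moves the arm, as the interface text tells. Its arguments: {"type":"object","properties":{"plan":{"type":"array","items":{"type":"array"}},"force":{"type":"number"}},"required":["plan"]}

```bash
ls; mkdir -p pics; python3 - <<'E'
from rig import env
import cv2,numpy as np
s=env.observe(); print(s)
for n in("side","top"):
    p=env.get_image(n); print(n,p["vfov"],p["cx"],p["cy"],p["rvec"],p["tvec"],p.get("shot"))
    cv2.imwrite(f"pics/{n}0.png",p["image"][:,:,::-1])
E
```

```text
pics
{'time_s': 0.0, 'q': array([ 6.37515108e+01,  2.18412309e+01,  7.43854253e+01, -5.48696958e-04,
        8.38576416e+01, -1.23367254e+01]), 'qvel': array([ 0.00831406,  0.05494119, -0.0345298 , -0.08440478, -0.05955633,
        0.03337673]), 'joint_efforts': array([-2.65087544e-05, -4.48460126e+01, -2.31278801e+01, -2.40082236e-04,
        4.77790614e-03, -8.34990573e-06]), 'position': array([0.13211485, 0.53359247, 0.23070557]), 'tool_rot': array([[ 2.40425878e-01, -6.42153200e-04, -9.70667288e-01],
       [ 9.70666434e-01, -1.32377359e-03,  2.40426542e-01],
       [-1.43933439e-03, -9.99998918e-01,  3.05047128e-04]]), 'ft_force': array([ 0.438859  ,  0.08316984, -0.62133913]), 'wrist_torque': array([ 0.02943295,  0.03731263, -0.0066537 ]), 'grip_width': 0.08523327299099294}
side 49.31827611199667 258.84003518302575 189.23008261157113 [ 2.26147155 -0.16460704  0.10155786] [-0.53917765  0.07410622  1.05825956] 1
top 44.89700621175006 252.28585648182087 197.92998075920136 [ 2.15177731 -2.11950941  0.18324242] [-0.00514746  0.5439657   0.96637428] 2
```

View pics/side0.png

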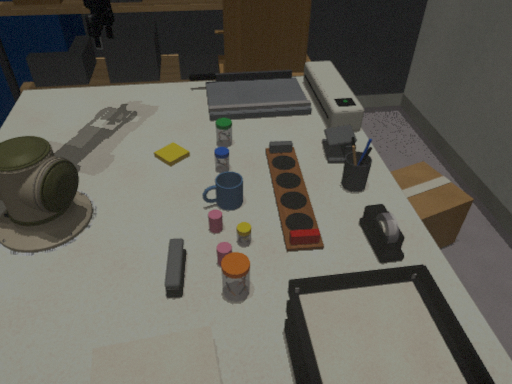

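View pics/top0.png

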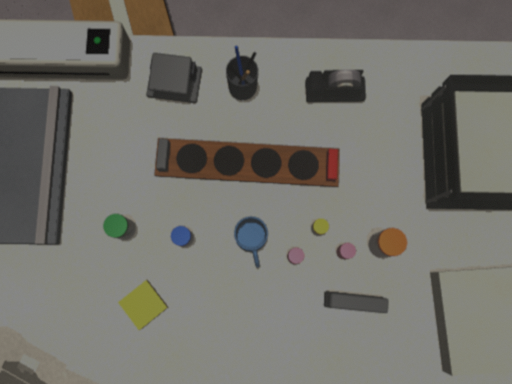

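```bash
cat > h.py <<'E'
from rig import env
import cv2,numpy as np
def cam(p):
    H=p["image"].shape[0]; f=H/2/np.tan(np.radians(p["vfov"])/2)
    K=np.array([[f,0,p["cx"]],[0,f,p["cy"]],[0,0,1.]]); R=cv2.Rodrigues(np.array(p["rvec"]))[0]
    return K,R,np.array(p["tvec"])
def ray(p,u,v,z):
    K,R,t=cam(p); C=-R.T@t; d=R.T@np.linalg.inv(K)@[u,v,1]
    return C+d*(z-C[2])/d[2]
def proj(p,X):
    K,R,t=cam(p); x=K@(R@np.array(X)+t); return x[:2]/x[2]
J=dict(yellow_jar=(.017,.05),blue_jar=(.021,.064),green_jar=(.025,.078),orange_jar=(.029,.092))
def silh(p,x,y,z0,r,h):
    a=np.linspace(0,2*np.pi,48,endpoint=False)
    pts=[proj(p,[x+r*np.cos(b),y+r*np.sin(b),z]) for b in a for z in (z0,z0+h)]
    m=np.zeros((384,512),np.uint8); cv2.fillConvexPoly(m,cv2.convexHull(np.array(pts,np.float32)).round().astype(int),1); return m>0
E
python3 - <<'E'
from h import *
p=env.get_image("top"); s=env.get_image("side")
K,R,t=cam(p);print(-R.T@t); K,R,t=cam(s);print(-R.T@t)
im={'top':p,'side':s}
for n in list(J)+["mug","red_block","pad_a"]:
    for k,q in im.items():
        for o in env.outline_of(n,q)[:6]:
            m=o["mask"]; ys,xs=np.nonzero(m); 
            zc=J[n][1]/2 if n in J else (.014 if 'pad' in n else .027 if 'red' in n else .04)
            print(n,k,round(o["conf"],2),m.sum(),"c",xs.mean().round(1),ys.mean().round(1),"box",xs.min(),xs.max(),ys.min(),ys.max(),"w",ray(q,xs.mean(),ys.mean(),zc).round(4)[:2])
# lids by colour in top view
hsv=cv2.cvtColor(p["image"],cv2.COLOR_RGB2HSV)
for n,(u,v) in dict(yellow_jar=(321,227),blue_jar=(181,236),green_jar=(116,226),orange_jar=(392,242)).items():
    h0=int(hsv[v,u,0]); m=(abs(hsv[...,0].astype(int)-h0)<8)&(hsv[...,1]>120)
    l,lab=cv2.connectedComponents(m.astype(np.uint8)); m=lab==lab[v,u]
    ys,xs=np.nonzero(m); r,h=J[n]
    print(n,m.sum(),xs.min(),xs.max(),ys.min(),ys.max(),ray(p,(xs.min()+xs.max())/2,(ys.min()+ys.max())/2,h).round(4))
E
```

```text
[0.37527529 0.00556301 1.04352381]
[ 0.40271801 -0.83699625  0.74389048]
yellow_jar top 0.81 213 c 295.4 255.3 box 287 304 248 262 w [ 0.4222 -0.0928]
yellow_jar top 0.61 232 c 346.0 250.3 box 337 355 243 257 w [ 0.4346 -0.2034]
yellow_jar top 0.48 216 c 319.5 226.1 box 311 328 218 234 w [ 0.4868 -0.1458]
yellow_jar side 0.72 286 c 215.3 221.2 box 209 222 210 232 w [ 0.4227 -0.0932]
yellow_jar side 0.66 239 c 222.1 251.6 box 216 230 242 265 w [ 0.4307 -0.194 ]
yellow_jar side 0.6 273 c 243.5 233.5 box 237 250 222 245 w [ 0.4859 -0.1443]
yellow_jar side 0.47 312 c 221.2 158.9 box 214 228 147 171 w [0.4591 0.1653]
yellow_jar side 0.43 243 c 282.5 162.4 box 272 293 156 169 w [0.6343 0.1253]
blue_jar top 0.31 644 c 119.3 226.4 box 103 135 213 239 w [0.4788 0.2922]
blue_jar side 0.6 356 c 221.3 158.9 box 214 228 146 172 w [0.4588 0.1557]
green_jar top 0.74 649 c 119.2 226.3 box 104 135 213 239 w [0.4783 0.2904]
green_jar top 0.62 701 c 191.6 157.6 box 177 206 143 172 w [0.6339 0.1392]
green_jar side 0.66 440 c 223.4 132.1 box 215 231 118 146 w [0.4771 0.2889]
orange_jar top 0.78 928 c 387
[... 588 characters left out ...]
 164.2 box 288 319 150 179 w [ 0.629  -0.1116]
pad_a top 0.81 722 c 265.4 162.1 box 250 281 148 176 w [ 0.6325 -0.0256]
pad_a top 0.8 729 c 191.3 157.4 box 177 206 143 172 w [0.6408 0.1434]
pad_a side 0.81 253 c 282.9 162.3 box 273 293 155 169 w [0.6391 0.1402]
pad_a side 0.79 344 c 292.6 200.4 box 281 304 192 209 w [ 0.6312 -0.0306]
pad_a side 0.62 314 c 287.8 180.4 box 276 300 173 188 w [0.636  0.0542]
pad_a side 0.57 374 c 298.3 221.7 box 285 312 213 229 w [ 0.628  -0.1118]
yellow_jar 174 313 327 219 233 [ 0.4844 -0.1432  0.05  ]
blue_jar 270 171 189 227 244 [0.4582 0.1542 0.064 ]
green_jar 361 104 125 215 236 [0.4758 0.2893 0.078 ]
orange_jar 618 378 406 228 255 [ 0.4501 -0.2841  0.092 ]
```

```bash
cat >> h.py <<'E'
def steps(target,n,phi1=0.):
    s=env.observe(); R=s["tool_rot"]; ph=np.degrees(np.arctan2(R[1,0],R[0,0])); w=(np.array(target)-s["position"])/n
    d=(ph-phi1)/n
    for k in range(n):
        a=np.radians(ph-d*k); print([[round(w[0]*np.cos(a)+w[1]*np.sin(a),4),round(-w[2],4),round(-w[0]*np.sin(a)+w[1]*np.cos(a),4)],[0,round(d,2),0]])
E
python3 - <<'E'
from h import *
steps([.4765,.289,.13],8)
A=np.array([[.640,.1418],[.6362,.0562],[.6318,-.028],[.6285,-.1117]]);k=np.array([1.5,.5,-.5,-1.5])
f=np.polyfit(k,A,1);print(f,[ (f[0]*i+f[1]).round(4) for i in k])
# overlay check
vis=[]
for nm in("top","side"):
    p=env.get_image(nm);v=p["image"][:,:,::-1].copy()
    for n,(x,y) in dict(yellow_jar=(.485,-.144),blue_jar=(.4585,.155),green_jar=(.4765,.289),orange_jar=(.4505,-.285)).items():
        m=silh(p,x,y,0,*J[n]).astype(np.uint8); c,_=cv2.findContours(m,0,1); cv2.drawContours(v,c,-1,(255,0,255),1)
    for q in A:
        a=np.linspace(0,6.28,40);pts=np.array([proj(p,[q[0]+.035*np.cos(b),q[1]+.035*np.sin(b),.014]) for b in a]).round().astype(int);cv2.polylines(v,[pts],True,(0,255,255),1)
    vis.append(v[130:270,90:420] if nm=="top" else v[110:310,170:340])
cv2.imwrite("pics/ov_top.png",cv2.resize(vis[0],None,fx=2.4,fy=2.4)); cv2.imwrite("pics/ov_side.png",cv2.resize(vis[1],None,fx=3,fy=3))
E
```

```text
[[np.float64(-0.0194), np.float64(0.0127), np.float64(-0.0491)], [0, np.float64(9.51), 0]]
[[np.float64(-0.011), np.float64(0.0127), np.float64(-0.0517)], [0, np.float64(9.51), 0]]
[[np.float64(-0.0023), np.float64(0.0127), np.float64(-0.0528)], [0, np.float64(9.51), 0]]
[[np.float64(0.0065), np.float64(0.0127), np.float64(-0.0524)], [0, np.float64(9.51), 0]]
[[np.float64(0.015), np.float64(0.0127), np.float64(-0.0506)], [0, np.float64(9.51), 0]]
[[np.float64(0.0232), np.float64(0.0127), np.float64(-0.0474)], [0, np.float64(9.51), 0]]
[[np.float64(0.0307), np.float64(0.0127), np.float64(-0.043)], [0, np.float64(9.51), 0]]
[[np.float64(0.0374), np.float64(0.0127), np.float64(-0.0373)], [0, np.float64(9.51), 0]]
[[0.00389  0.08447 ]
 [0.634125 0.014575]] [array([0.64  , 0.1413]), array([0.6361, 0.0568]), array([ 0.6322, -0.0277]), array([ 0.6283, -0.1121])]
```

View pics/ov_top.png

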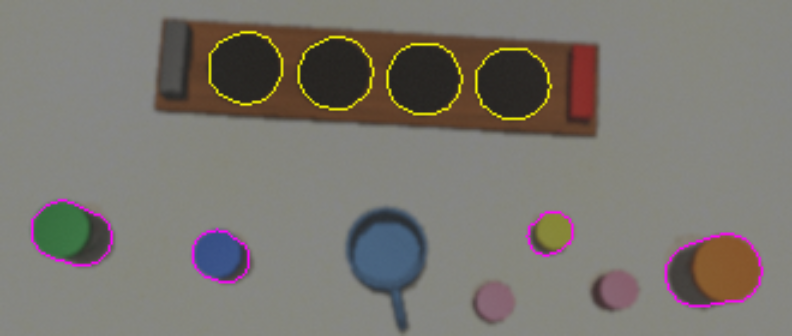

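View pics/ov_side.png

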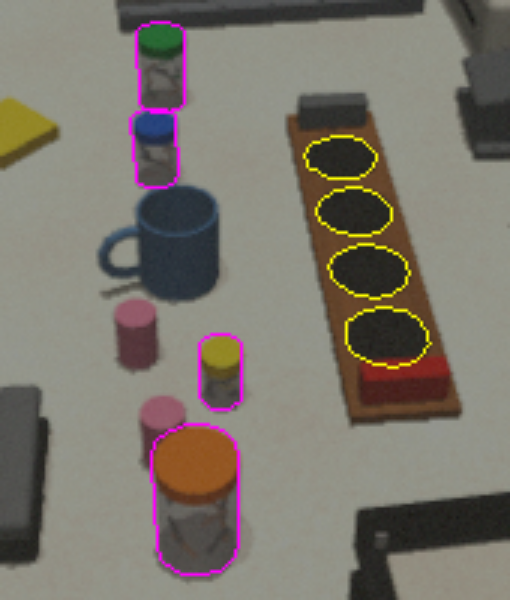

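The overlays fit. Things that could be mistaken for the yellow jar in the top view are the pink jars at (295,255) and (346,250) and the yellow note at (142,304). The yellow-lidded jar is at (320,226). The green lid is at (116,226), the blue lid at (181,236) with the blue mug at (251,235), and the orange lid at (392,242). The red block is at (332,164), so yellow goes on pad_d, blue on c, green on b and orange on a.

Request:
carry_out:
  plan:
    - [[-0.0194,0.0127,-0.0491],[0,9.51,0],0.085]
    - [[-0.011,0.0127,-0.0517],[0,9.51,0],0.085]
    - [[-0.0023,0.0127,-0.0528],[0,9.51,0],0.085]
    - [[0.0065,0.0127,-0.0524],[0,9.51,0],0.085]
    - [[0.015,0.0127,-0.0506],[0,9.51,0],0.085]
    - [[0.0232,0.0127,-0.0474],[0,9.51,0],0.085]
    - [[0.0307,0.0127,-0.043],[0,9.51,0],0.085]
    - [[0.0374,0.0127,-0.0373],[0,9.51,0],0.085]
  force: 30

```text
time_s: 2.0
position: [0.4779, 0.2878, 0.1294]
tool_rot: [[1.0, 0.0, 0.005], [-0.005, 0.0, 1.0], [0.0, -1.0, 0.0]]
ft_force: [-0.8, 0.3, 0.3]
grip_width: 0.0846
```

Request:
carry_out:
  plan:
    - [[0,0,0],[0,0,0],0.085]
    - [[0,0,0],[0,0,0],0.085]

```text
time_s: 2.25
position: [0.4762, 0.2891, 0.1297]
tool_rot: [[1.0, -0.0, -0.001], [0.001, 0.0, 1.0], [-0.0, -1.0, 0.0]]
ft_force: [-0.5, 0.5, 0.6]
grip_width: 0.085
```

```bash
python3 - <<'E'
from h import *
s=env.observe();print(s["time_s"],s["position"],s["tool_rot"].round(3),s["q"])
E
```

```text
2.25 [0.47622099 0.28910993 0.12974844] [[ 1.    -0.    -0.001]
 [ 0.001  0.     1.   ]
 [-0.    -1.     0.   ]] [1.90797015e+01 2.78539061e+01 8.23321933e+01 1.39899759e-02
 6.98336572e+01 1.90266649e+01]
```

Request:
carry_out:
  plan:
    - [[0,0.03,0],[0,0,0],0.085]
    - [[0,0.03,0],[0,0,0],0.085]
    - [[0,0.025,0],[0,0,0],0.085]
    - [[0,0.015,0],[0,0,0],0.085]
    - [[0,0,0],[0,0,0],0.04]
    - [[0,0,0],[0,0,0],0.04]
    - [[0,0,0],[0,0,0],0.04]
    - [[0,0,0],[0,0,0],0.04]
  force: 30

```text
time_s: 3.25
position: [0.477, 0.2894, 0.0309]
tool_rot: [[1.0, 0.002, -0.0], [0.0, 0.001, 1.0], [0.002, -1.0, 0.001]]
ft_force: [-1.5, 1.7, 7.4]
grip_width: 0.0497
```

Request:
carry_out:
  plan:
    - [[0,0,0],[0,0,0],0.04]
    - [[0,0,0],[0,0,0],0.04]

```text
time_s: 3.5
position: [0.477, 0.2894, 0.0309]
tool_rot: [[1.0, 0.002, -0.0], [0.0, 0.001, 1.0], [0.002, -1.0, 0.001]]
ft_force: [-1.1, 2.2, 6.8]
grip_width: 0.0492
```

Request:
carry_out:
  plan:
    - [[0,-0.02,0],[0,0,0],0.04]
    - [[0,-0.03,0],[0,0,0],0.04]
    - [[0,-0.03,0],[0,0,0],0.04]
    - [[0,0,0],[0,0,0],0.04]

```text
time_s: 4.0
position: [0.4774, 0.2892, 0.1118]
tool_rot: [[1.0, 0.004, -0.0], [0.0, 0.001, 1.0], [0.004, -1.0, 0.001]]
ft_force: [-0.3, 0.0, -1.4]
grip_width: 0.0491
```

```bash
python3 - <<'E'
from h import *
s=env.observe();print(s["position"],s["ft_force"],s["grip_width"])
p=env.get_image("side");cv2.imwrite("pics/g1.png",cv2.resize(p["image"][20:220,130:330,::-1],None,fx=3,fy=3))
steps([.6361,.0568,s["position"][2]],6)
E
```

```text
[0.47741245 0.28923922 0.1117745 ] [-3.36640559e-01  5.43227896e-04 -1.43514306e+00] 0.04911341451913224
[[np.float64(0.0266), np.float64(-0.0003), np.float64(-0.0387)], [0, np.float64(0.0), 0]]
[[np.float64(0.0266), np.float64(-0.0003), np.float64(-0.0387)], [0, np.float64(0.0), 0]]
[[np.float64(0.0266), np.float64(-0.0003), np.float64(-0.0387)], [0, np.float64(0.0), 0]]
[[np.float64(0.0266), np.float64(-0.0003), np.float64(-0.0387)], [0, np.float64(0.0), 0]]
[[np.float64(0.0266), np.float64(-0.0003), np.float64(-0.0387)], [0, np.float64(0.0), 0]]
[[np.float64(0.0266), np.float64(-0.0003), np.float64(-0.0387)], [0, np.float64(0.0), 0]]
```

View pics/g1.png

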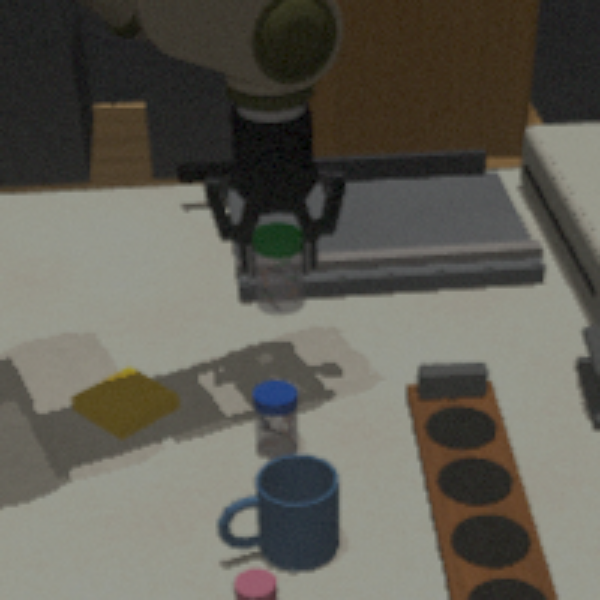

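The green jar is held upright, at about (278,265) in the crop. Next I carry it to pad_b.

Request:
carry_out:
  plan:
    - [[0.0266,0,-0.0387],[0,0,0],0.04]
    - [[0.0266,0,-0.0387],[0,0,0],0.04]
    - [[0.0266,0,-0.0387],[0,0,0],0.04]
    - [[0.0266,0,-0.0387],[0,0,0],0.04]
    - [[0.0266,0,-0.0387],[0,0,0],0.04]
    - [[0.0266,0,-0.0387],[0,0,0],0.04]
    - [[0,0.02,0],[0,0,0],0.04]
    - [[0,0.03,0],[0,0,0],0.04]

```text
time_s: 5.05
position: [0.636, 0.0561, 0.0579]
tool_rot: [[1.0, -0.001, 0.001], [-0.001, 0.0, 1.0], [-0.001, -1.0, 0.0]]
ft_force: [-0.3, -0.2, -2.0]
grip_width: 0.0493
```

Request:
carry_out:
  plan:
    - [[0,0,0],[0,0,0],0.04]

```text
time_s: 5.18
position: [0.6343, 0.0568, 0.0563]
tool_rot: [[1.0, -0.007, 0.0], [-0.0, 0.001, 1.0], [-0.007, -1.0, 0.001]]
ft_force: [-0.3, -0.2, -0.9]
grip_width: 0.0491
```

Request:
carry_out:
  plan:
    - [[0.001,0.004,0],[0,0,0],0.04]
    - [[0,0.003,0],[0,0,0],0.04]
    - [[0,0,0],[0,0,0],0.04]

```text
time_s: 5.55
position: [0.6373, 0.0569, 0.0531]
tool_rot: [[1.0, 0.001, -0.0], [0.0, -0.0, 1.0], [0.001, -1.0, -0.0]]
ft_force: [0.1, -0.5, -0.5]
grip_width: 0.0493
```

Request:
carry_out:
  plan:
    - [[-0.001,0.004,0],[0,0,0],0.04]
    - [[0,0.003,0],[0,0,0],0.04]
    - [[0,0,0],[0,0,0],0.04]

```text
time_s: 5.92
position: [0.636, 0.0568, 0.0454]
tool_rot: [[1.0, -0.001, -0.0], [0.0, 0.0, 1.0], [-0.001, -1.0, 0.0]]
ft_force: [0.1, 0.0, -1.9]
grip_width: 0.0492
```

Request:
carry_out:
  plan:
    - [[0,0.001,0],[0,0,0],0.04]
    - [[0,0,0],[0,0,0],0.04]

```text
time_s: 6.18
position: [0.6363, 0.0568, 0.0449]
tool_rot: [[1.0, 0.0, -0.0], [0.0, -0.0, 1.0], [0.0, -1.0, -0.0]]
ft_force: [0.4, -0.3, 1.9]
grip_width: 0.0493
```

```bash
python3 - <<'E'
from h import *
p=env.get_image("side");cv2.imwrite("pics/g2.png",cv2.resize(p["image"][60:260,180:380,::-1],None,fx=3,fy=3))
E
```

```text
(no output)
```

View pics/g2.png

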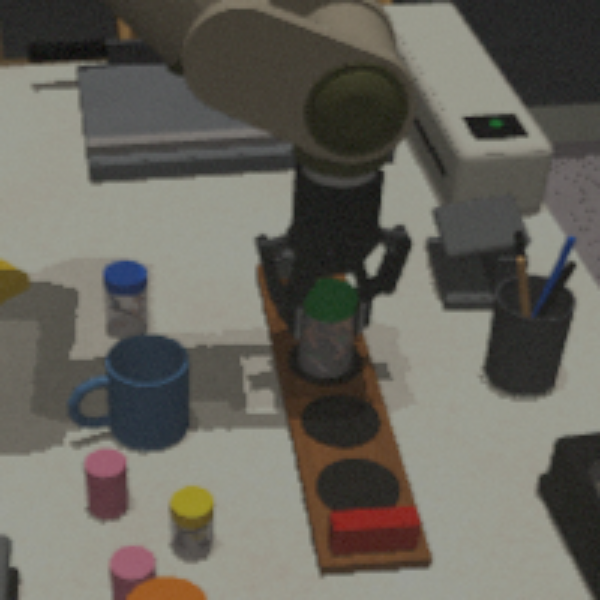

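The green jar stands centred on pad_b at crop (327,340), and the force shows contact. I release it and retreat.

Request:
carry_out:
  plan:
    - [[0,0,0],[0,0,0],0.08]
    - [[0,0,0],[0,0,0],0.08]
    - [[0,0,0],[0,0,0],0.08]
    - [[0,0,0],[0,0,0],0.08]
    - [[0,-0.015,0],[0,0,0],0.085]
    - [[0,-0.03,0],[0,0,0],0.085]
    - [[0,-0.035,0],[0,0,0],0.085]
    - [[0,-0.02,0],[0,0,0],0.085]

```text
time_s: 7.22
position: [0.6367, 0.0568, 0.1479]
tool_rot: [[1.0, 0.004, -0.0], [0.0, -0.0, 1.0], [0.004, -1.0, -0.0]]
ft_force: [0.5, -0.2, -0.8]
grip_width: 0.0849
```

```bash
python3 - <<'E'
from h import *
print(env.observe()["position"]); steps([.4585,.155,.12],5)
E
```

```text
[0.63674366 0.05677841 0.14793049]
[[np.float64(-0.0356), np.float64(0.0056), np.float64(0.0197)], [0, np.float64(0.0), 0]]
[[np.float64(-0.0356), np.float64(0.0056), np.float64(0.0197)], [0, np.float64(0.0), 0]]
[[np.float64(-0.0356), np.float64(0.0056), np.float64(0.0196)], [0, np.float64(0.0), 0]]
[[np.float64(-0.0356), np.float64(0.0056), np.float64(0.0196)], [0, np.float64(0.0), 0]]
[[np.float64(-0.0356), np.float64(0.0056), np.float64(0.0196)], [0, np.float64(0.0), 0]]
```

Request:
carry_out:
  plan:
    - [[-0.0356,0,0.0197],[0,0,0],0.085]
    - [[-0.0356,0,0.0197],[0,0,0],0.085]
    - [[-0.0356,0,0.0197],[0,0,0],0.085]
    - [[-0.0356,0.014,0.0197],[0,0,0],0.085]
    - [[-0.0356,0.02,0.0197],[0,0,0],0.085]
    - [[0,0,0],[0,0,0],0.085]
    - [[0,0,0],[0,0,0],0.085]

```text
time_s: 8.1
position: [0.4593, 0.1552, 0.1118]
tool_rot: [[1.0, 0.002, -0.0], [0.0, 0.0, 1.0], [0.002, -1.0, 0.0]]
ft_force: [-0.3, 0.3, -0.2]
grip_width: 0.0849
```

Request:
carry_out:
  plan:
    - [[0,0.03,0],[0,0,0],0.085]
    - [[0,0.03,0],[0,0,0],0.085]
    - [[0,0.02,0],[0,0,0],0.085]
    - [[0,0.007,0],[0,0,0],0.085]
    - [[0,0,0],[0,0,0],0.03]
    - [[0,0,0],[0,0,0],0.03]
    - [[0,0,0],[0,0,0],0.03]
    - [[0,0,0],[0,0,0],0.03]

```text
time_s: 9.1
position: [0.4589, 0.1553, 0.0247]
tool_rot: [[1.0, 0.002, -0.0], [0.0, 0.0, 1.0], [0.002, -1.0, 0.0]]
ft_force: [-0.6, -1.1, 6.4]
grip_width: 0.0414
```

Request:
carry_out:
  plan:
    - [[0,0,0],[0,0,0],0.03]
    - [[0,0,0],[0,0,0],0.03]

```text
time_s: 9.35
position: [0.4588, 0.1553, 0.0247]
tool_rot: [[1.0, 0.002, -0.0], [0.0, 0.0, 1.0], [0.002, -1.0, 0.0]]
ft_force: [-0.0, -0.3, 5.4]
grip_width: 0.0413
```

Request:
carry_out:
  plan:
    - [[0,-0.02,0],[0,0,0],0.03]
    - [[0,-0.03,0],[0,0,0],0.03]
    - [[0,-0.03,0],[0,0,0],0.03]
    - [[0,-0.03,0],[0,0,0],0.03]
    - [[0,0,0],[0,0,0],0.03]

```text
time_s: 9.98
position: [0.4589, 0.1554, 0.1355]
tool_rot: [[1.0, 0.004, -0.0], [0.0, 0.0, 1.0], [0.004, -1.0, 0.0]]
ft_force: [0.2, -0.2, -1.3]
grip_width: 0.0413
```

```bash
python3 - <<'E'
from h import *
print(env.observe()["position"]); steps([.6322,-.0277,.12],5)
E
```

```text
[0.458944   0.15541755 0.13554344]
[[np.float64(0.0346), np.float64(0.0031), np.float64(-0.0366)], [0, np.float64(0.0), 0]]
[[np.float64(0.0346), np.float64(0.0031), np.float64(-0.0366)], [0, np.float64(0.0), 0]]
[[np.float64(0.0346), np.float64(0.0031), np.float64(-0.0366)], [0, np.float64(0.0), 0]]
[[np.float64(0.0346), np.float64(0.0031), np.float64(-0.0366)], [0, np.float64(0.0), 0]]
[[np.float64(0.0346), np.float64(0.0031), np.float64(-0.0366)], [0, np.float64(0.0), 0]]
```

Request:
carry_out:
  plan:
    - [[0.0346,0,-0.0366],[0,0,0],0.03]
    - [[0.0346,0,-0.0366],[0,0,0],0.03]
    - [[0.0346,0,-0.0366],[0,0,0],0.03]
    - [[0.0346,0,-0.0366],[0,0,0],0.03]
    - [[0.0346,0,-0.0366],[0,0,0],0.03]
    - [[0,0,0],[0,0,0],0.03]
    - [[0,0,0],[0,0,0],0.03]

```text
time_s: 10.85
position: [0.6303, -0.0272, 0.1324]
tool_rot: [[1.0, -0.003, -0.0], [0.0, 0.001, 1.0], [-0.003, -1.0, 0.001]]
ft_force: [-0.1, 0.2, -2.3]
grip_width: 0.0415
```

Request:
carry_out:
  plan:
    - [[0,0.03,0],[0,0,0],0.03]
    - [[0,0.03,0],[0,0,0],0.03]
    - [[0,0.022,0],[0,0,0],0.03]
    - [[0,0.006,0],[0,0,0],0.03]
    - [[0,0,0],[0,0,0],0.03]
    - [[0,0,0],[0,0,0],0.03]

```text
time_s: 11.6
position: [0.6315, -0.0275, 0.0468]
tool_rot: [[1.0, 0.002, -0.0], [0.0, -0.0, 1.0], [0.002, -1.0, -0.0]]
ft_force: [0.4, 0.3, -1.6]
grip_width: 0.0414
```

Request:
carry_out:
  plan:
    - [[0,0.004,0],[0,0,0],0.03]
    - [[0,0.003,0],[0,0,0],0.03]
    - [[0,0,0],[0,0,0],0.03]
    - [[0,0,0],[0,0,0],0.03]

```text
time_s: 12.1
position: [0.6312, -0.0277, 0.0387]
tool_rot: [[1.0, -0.0, -0.0], [0.0, -0.0, 1.0], [-0.0, -1.0, -0.0]]
ft_force: [-0.8, -0.7, -0.3]
grip_width: 0.0416
```

Request:
carry_out:
  plan:
    - [[0.001,0.001,0],[0,0,0],0.03]
    - [[0,0,0],[0,0,0],0.03]
    - [[0,0,0],[0,0,0],0.08]
    - [[0,0,0],[0,0,0],0.08]
    - [[0,0,0],[0,0,0],0.08]
    - [[0,0,0],[0,0,0],0.08]

```text
time_s: 12.85
position: [0.6322, -0.0277, 0.0376]
tool_rot: [[1.0, -0.0, -0.0], [0.0, 0.0, 1.0], [-0.0, -1.0, 0.0]]
ft_force: [-0.3, 1.0, 0.6]
grip_width: 0.0802
```

Request:
carry_out:
  plan:
    - [[0,-0.015,0],[0,0,0],0.085]
    - [[0,-0.03,0],[0,0,0],0.085]
    - [[0,-0.035,0],[0,0,0],0.085]
    - [[0,-0.02,0],[0,0,0],0.085]
    - [[0,0,0],[0,0,0],0.085]

```text
time_s: 13.48
position: [0.6329, -0.0278, 0.1401]
tool_rot: [[1.0, 0.004, -0.0], [0.0, -0.001, 1.0], [0.004, -1.0, -0.001]]
ft_force: [1.2, -0.3, -0.5]
grip_width: 0.0851
```

```bash
python3 - <<'E'
from h import *
p=env.get_image("side");cv2.imwrite("pics/b1.png",cv2.resize(p["image"][90:290,180:380,::-1],None,fx=3,fy=3))
print(env.observe()["position"]); steps([.485,-.144,.12],4)
E
```

```text
[ 0.63227932 -0.02767572  0.13844065]
[[np.float64(-0.0368), np.float64(0.0046), np.float64(-0.0291)], [0, np.float64(0.0), 0]]
[[np.float64(-0.0368), np.float64(0.0046), np.float64(-0.0291)], [0, np.float64(0.0), 0]]
[[np.float64(-0.0368), np.float64(0.0046), np.float64(-0.0291)], [0, np.float64(0.0), 0]]
[[np.float64(-0.0368), np.float64(0.0046), np.float64(-0.0291)], [0, np.float64(0.0), 0]]
```

View pics/b1.png

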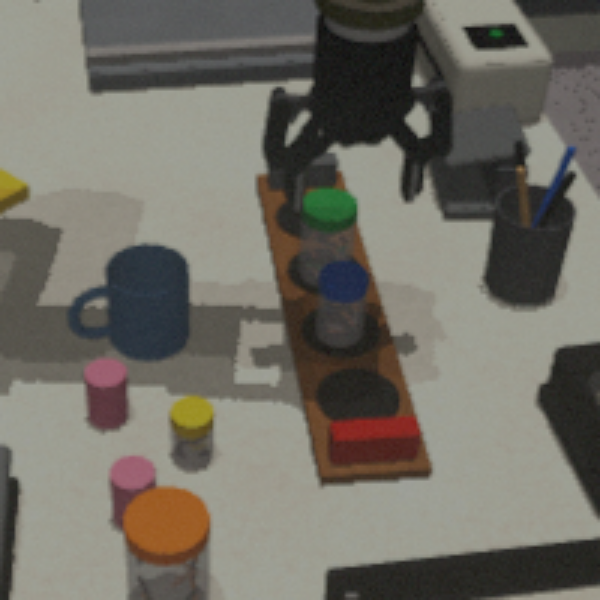

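Request:
carry_out:
  plan:
    - [[-0.0368,0,-0.0291],[0,0,0],0.065]
    - [[-0.0368,0,-0.0291],[0,0,0],0.065]
    - [[-0.0368,0,-0.0291],[0,0,0],0.065]
    - [[-0.0368,0.018,-0.0291],[0,0,0],0.065]
    - [[0,0.02,0],[0,0,0],0.065]
    - [[0,0,0],[0,0,0],0.065]
    - [[0,0,0],[0,0,0],0.065]

```text
time_s: 14.4
position: [0.4853, -0.1439, 0.0999]
tool_rot: [[1.0, 0.0, -0.001], [0.001, -0.0, 1.0], [0.0, -1.0, -0.0]]
ft_force: [-0.3, 0.2, -0.3]
grip_width: 0.0652
```

Request:
carry_out:
  plan:
    - [[0,0.03,0],[0,0,0],0.065]
    - [[0,0.03,0],[0,0,0],0.065]
    - [[0,0.016,0],[0,0,0],0.065]
    - [[0,0.007,0],[0,0,0],0.065]
    - [[0,0,0],[0,0,0],0.022]
    - [[0,0,0],[0,0,0],0.022]
    - [[0,0,0],[0,0,0],0.022]
    - [[0,0,0],[0,0,0],0.022]

```text
time_s: 15.4
position: [0.4855, -0.1443, 0.0176]
tool_rot: [[1.0, 0.002, -0.0], [0.0, -0.001, 1.0], [0.002, -1.0, -0.001]]
ft_force: [-1.3, 1.7, 6.6]
grip_width: 0.0334
```

Request:
carry_out:
  plan:
    - [[0,0,0],[0,0,0],0.022]
    - [[0,0,0],[0,0,0],0.022]

```text
time_s: 15.65
position: [0.4855, -0.1443, 0.0176]
tool_rot: [[1.0, 0.002, -0.0], [0.0, -0.001, 1.0], [0.002, -1.0, -0.001]]
ft_force: [0.3, 1.0, 5.5]
grip_width: 0.0333
```

Request:
carry_out:
  plan:
    - [[0,-0.02,0],[0,0,0],0.022]
    - [[0,-0.03,0],[0,0,0],0.022]
    - [[0,-0.03,0],[0,0,0],0.022]
    - [[0.0357,0,0.008],[0,0,0],0.022]
    - [[0.0357,0,0.008],[0,0,0],0.022]
    - [[0.0357,0,0.008],[0,0,0],0.022]
    - [[0.0357,0,0.008],[0,0,0],0.022]
    - [[0,0,0],[0,0,0],0.022]

```text
time_s: 16.65
position: [0.6291, -0.1115, 0.0963]
tool_rot: [[1.0, 0.001, -0.002], [0.002, -0.0, 1.0], [0.001, -1.0, -0.0]]
ft_force: [0.3, -0.4, 0.1]
grip_width: 0.0331
```

Request:
carry_out:
  plan:
    - [[0,0,0],[0,0,0],0.022]
    - [[0,0,0],[0,0,0],0.022]

```text
time_s: 16.9
position: [0.627, -0.1124, 0.0969]
tool_rot: [[1.0, -0.0, 0.0], [-0.0, 0.0, 1.0], [-0.0, -1.0, 0.0]]
ft_force: [-0.4, 0.4, -0.4]
grip_width: 0.0329
```

Request:
carry_out:
  plan:
    - [[0.001,0.03,0],[0,0,0],0.022]
    - [[0,0.02,0],[0,0,0],0.022]
    - [[0,0.01,0],[0,0,0],0.022]
    - [[0,0,0],[0,0,0],0.022]
    - [[0,0,0],[0,0,0],0.022]

```text
time_s: 17.52
position: [0.6292, -0.1123, 0.0377]
tool_rot: [[1.0, 0.002, -0.0], [0.0, -0.001, 1.0], [0.002, -1.0, -0.001]]
ft_force: [-0.4, -0.7, 0.0]
grip_width: 0.0331
```

Request:
carry_out:
  plan:
    - [[-0.0005,0.004,0],[0,0,0],0.022]
    - [[0,0.002,0],[0,0,0],0.022]
    - [[0,0,0],[0,0,0],0.022]
    - [[0,0,0],[0,0,0],0.022]

```text
time_s: 18.02
position: [0.6283, -0.1121, 0.0316]
tool_rot: [[1.0, 0.001, -0.0], [0.0, -0.0, 1.0], [0.001, -1.0, -0.0]]
ft_force: [-2.1, 0.3, 6.2]
grip_width: 0.0332
```

Request:
carry_out:
  plan:
    - [[0,0,0],[0,0,0],0.07]
    - [[0,0,0],[0,0,0],0.07]
    - [[0,0,0],[0,0,0],0.07]
    - [[0,0,0],[0,0,0],0.07]
    - [[0,-0.015,0],[0,0,0],0.085]
    - [[0,-0.03,0],[0,0,0],0.085]
    - [[0,-0.04,0],[0,0,0],0.085]
    - [[0,-0.03,0],[0,0,0],0.085]

```text
time_s: 19.02
position: [0.6286, -0.1122, 0.1488]
tool_rot: [[1.0, 0.003, -0.0], [0.0, -0.001, 1.0], [0.003, -1.0, -0.001]]
ft_force: [-0.3, 0.1, -0.8]
grip_width: 0.0849
```

```bash
python3 - <<'E'
from h import *
p=env.get_image("side");cv2.imwrite("pics/y1.png",cv2.resize(p["image"][110:310,180:380,::-1],None,fx=3,fy=3))
print(env.observe()["position"]); steps([.4505,-.285,.14],6)
E
```

```text
[ 0.62993634 -0.11263062  0.15274701]
[[np.float64(-0.0299), np.float64(0.0021), np.float64(-0.0287)], [0, np.float64(0.0), 0]]
[[np.float64(-0.0299), np.float64(0.0021), np.float64(-0.0287)], [0, np.float64(0.0), 0]]
[[np.float64(-0.0299), np.float64(0.0021), np.float64(-0.0287)], [0, np.float64(0.0), 0]]
[[np.float64(-0.0299), np.float64(0.0021), np.float64(-0.0287)], [0, np.float64(0.0), 0]]
[[np.float64(-0.0299), np.float64(0.0021), np.float64(-0.0287)], [0, np.float64(0.0), 0]]
[[np.float64(-0.0299), np.float64(0.0021), np.float64(-0.0287)], [0, np.float64(0.0), 0]]
```

View pics/y1.png

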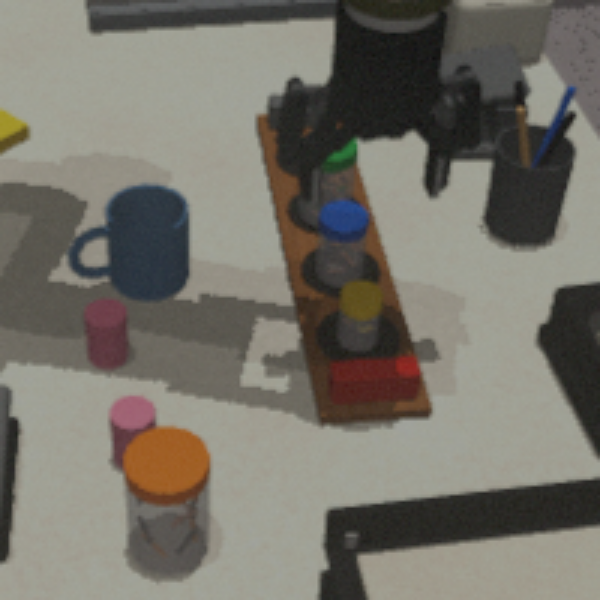

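Request:
carry_out:
  plan:
    - [[-0.0299,0,-0.0287],[0,0,0],0.085]
    - [[-0.0299,0,-0.0287],[0,0,0],0.085]
    - [[-0.0299,0,-0.0287],[0,0,0],0.085]
    - [[-0.0299,0,-0.0287],[0,0,0],0.085]
    - [[-0.0299,0,-0.0287],[0,0,0],0.085]
    - [[-0.0299,0,-0.0287],[0,0,0],0.085]
    - [[0,0,0],[0,0,0],0.085]
    - [[0,0,0],[0,0,0],0.085]

```text
time_s: 20.08
position: [0.4493, -0.2841, 0.1463]
tool_rot: [[1.0, 0.001, 0.0], [-0.0, -0.0, 1.0], [0.001, -1.0, -0.0]]
ft_force: [0.2, 0.1, -0.5]
grip_width: 0.0848
```

```bash
python3 - <<'E'
from h import *
print(env.observe()["position"])
for nm in("side","top"):
    p=env.get_image(nm);cv2.imwrite(f"pics/o1_{nm}.png",p["image"][:,:,::-1])
E
```

```text
[ 0.44928568 -0.28414842  0.14632076]
```

View pics/o1_side.png

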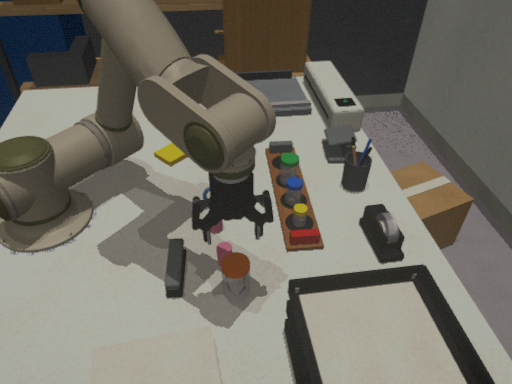

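Request:
carry_out:
  plan:
    - [[0.001,0.03,-0.001],[0,0,0],0.085]
    - [[0,0.03,0],[0,0,0],0.085]
    - [[0,0.03,0],[0,0,0],0.085]
    - [[0,0.015,0],[0,0,0],0.085]
    - [[0,0,0],[0,0,0],0.085]
    - [[0,0,0],[0,0,0],0.046]
    - [[0,0,0],[0,0,0],0.046]
    - [[0,0,0],[0,0,0],0.046]
  force: 40

```text
time_s: 21.18
position: [0.4505, -0.2858, 0.042]
tool_rot: [[1.0, 0.002, -0.0], [0.0, -0.002, 1.0], [0.002, -1.0, -0.002]]
ft_force: [0.5, 0.9, 6.8]
grip_width: 0.0573
```

Request:
carry_out:
  plan:
    - [[0,0,0],[0,0,0],0.046]
    - [[0,0,0],[0,0,0],0.046]

```text
time_s: 21.42
position: [0.4505, -0.2858, 0.042]
tool_rot: [[1.0, 0.002, -0.0], [0.0, -0.002, 1.0], [0.002, -1.0, -0.002]]
ft_force: [0.7, 0.8, 6.1]
grip_width: 0.0573
```

Request:
carry_out:
  plan:
    - [[0,-0.02,0],[0,0,0],0.046]
    - [[0,-0.03,0],[0,0,0],0.046]
    - [[0,-0.03,0],[0,0,0],0.046]
    - [[0,-0.03,0],[0,0,0],0.046]
    - [[0,-0.03,0],[0,0,0],0.046]
    - [[0,0,0],[0,0,0],0.046]
    - [[0,0,0],[0,0,0],0.046]

```text
time_s: 22.3
position: [0.4495, -0.2849, 0.1797]
tool_rot: [[1.0, -0.001, -0.0], [0.0, 0.001, 1.0], [-0.001, -1.0, 0.001]]
ft_force: [-0.2, 0.7, -2.3]
grip_width: 0.0572
```

```bash
python3 - <<'E'
from h import *
s=env.observe();print(s["position"],s["grip_width"]); steps([.640,.1413,.18],10)
p=env.get_image("side");cv2.imwrite("pics/o2.png",cv2.resize(p["image"][90:310,150:350,::-1],None,fx=2.7,fy=2.7))
E
```

```text
[ 0.44946375 -0.28488027  0.17966403] 0.057222579114177614
[[np.float64(0.0191), np.float64(-0.0), np.float64(0.0426)], [0, np.float64(0.0), 0]]
[[np.float64(0.0191), np.float64(-0.0), np.float64(0.0426)], [0, np.float64(0.0), 0]]
[[np.float64(0.0191), np.float64(-0.0), np.float64(0.0426)], [0, np.float64(0.0), 0]]
[[np.float64(0.0191), np.float64(-0.0), np.float64(0.0426)], [0, np.float64(0.0), 0]]
[[np.float64(0.0191), np.float64(-0.0), np.float64(0.0426)], [0, np.float64(0.0), 0]]
[[np.float64(0.0191), np.float64(-0.0), np.float64(0.0426)], [0, np.float64(0.0), 0]]
[[np.float64(0.0191), np.float64(-0.0), np.float64(0.0426)], [0, np.float64(0.0), 0]]
[[np.float64(0.0191), np.float64(-0.0), np.float64(0.0426)], [0, np.float64(0.0), 0]]
[[np.float64(0.0191), np.float64(-0.0), np.float64(0.0426)], [0, np.float64(0.0), 0]]
[[np.float64(0.0191), np.float64(-0.0), np.float64(0.0426)], [0, np.float64(0.0), 0]]
```

View pics/o2.png

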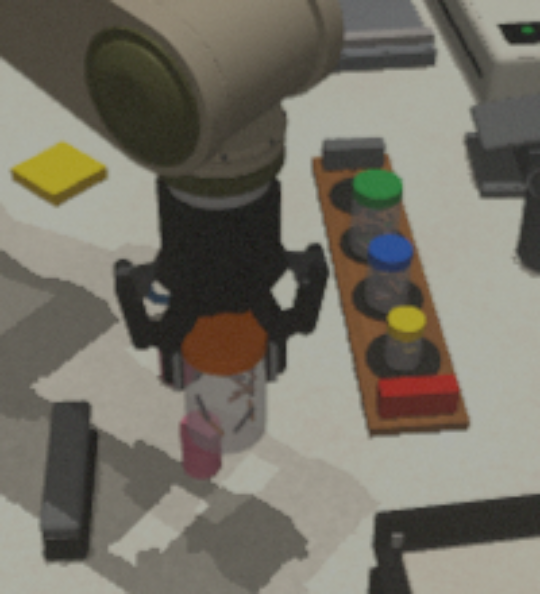

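The orange jar is held upright, at about (225,385) in the crop. I carry it high over to pad_a.

Request:
carry_out:
  plan:
    - [[0.019,0,0.0426],[0,0,0],0.046]
    - [[0.019,0,0.0426],[0,0,0],0.046]
    - [[0.019,0,0.0426],[0,0,0],0.046]
    - [[0.019,0,0.0426],[0,0,0],0.046]
    - [[0.019,0,0.0426],[0,0,0],0.046]
    - [[0.019,0,0.0426],[0,0,0],0.046]
    - [[0.019,0,0.0426],[0,0,0],0.046]
    - [[0.019,0,0.0426],[0,0,0],0.046]

```text
time_s: 23.35
position: [0.6019, 0.057, 0.1792]
tool_rot: [[1.0, -0.002, -0.0], [0.0, 0.0, 1.0], [-0.002, -1.0, 0.0]]
ft_force: [0.8, -0.9, -1.6]
grip_width: 0.0571
```

Request:
carry_out:
  plan:
    - [[0.019,0,0.0426],[0,0,0],0.046]
    - [[0.019,0,0.0426],[0,0,0],0.046]
    - [[0,0,0],[0,0,0],0.046]
    - [[0,0,0],[0,0,0],0.046]
    - [[0,0,0],[0,0,0],0.046]

```text
time_s: 23.98
position: [0.6396, 0.1396, 0.1803]
tool_rot: [[1.0, -0.001, 0.001], [-0.001, -0.0, 1.0], [-0.001, -1.0, -0.0]]
ft_force: [-0.8, -0.6, -2.5]
grip_width: 0.057
```

Request:
carry_out:
  plan:
    - [[0,0.03,0.001],[0,0,0],0.046]
    - [[0,0.03,0],[0,0,0],0.046]
    - [[0,0.03,0],[0,0,0],0.046]
    - [[0,0.02,0],[0,0,0],0.046]
    - [[0,0.006,0],[0,0,0],0.046]
    - [[0,0,0],[0,0,0],0.046]
    - [[0,0,0],[0,0,0],0.046]

```text
time_s: 24.85
position: [0.6403, 0.1415, 0.0659]
tool_rot: [[1.0, 0.002, 0.0], [-0.0, 0.0, 1.0], [0.002, -1.0, 0.0]]
ft_force: [1.0, 0.4, -1.7]
grip_width: 0.057
```

Request:
carry_out:
  plan:
    - [[0,0.005,0],[0,0,0],0.046]
    - [[0,0.003,0],[0,0,0],0.046]
    - [[0,0,0],[0,0,0],0.046]
    - [[0,0,0],[0,0,0],0.046]

```text
time_s: 25.35
position: [0.6399, 0.1417, 0.0568]
tool_rot: [[1.0, 0.0, -0.0], [0.0, -0.0, 1.0], [0.0, -1.0, -0.0]]
ft_force: [0.3, -0.2, -1.3]
grip_width: 0.0573
```

Request:
carry_out:
  plan:
    - [[0,0.001,0],[0,0,0],0.046]
    - [[0,0.001,0],[0,0,0],0.046]
    - [[0,0,0],[0,0,0],0.046]

```text
time_s: 25.72
position: [0.64, 0.1418, 0.056]
tool_rot: [[1.0, 0.001, -0.0], [0.0, 0.0, 1.0], [0.001, -1.0, 0.0]]
ft_force: [-2.0, -0.1, 6.9]
grip_width: 0.057
```

Request:
carry_out:
  plan:
    - [[0,0,0],[0,0,0],0.085]
    - [[0,0,0],[0,0,0],0.085]
    - [[0,0,0],[0,0,0],0.085]
    - [[0,0,0],[0,0,0],0.085]
    - [[0,-0.015,0],[0,0,0],0.085]
    - [[0,-0.03,0],[0,0,0],0.085]
    - [[0,-0.04,0],[0,0,0],0.085]
    - [[0,-0.04,0],[0,0,0],0.085]

```text
time_s: 26.72
position: [0.6398, 0.1417, 0.1822]
tool_rot: [[1.0, 0.001, -0.0], [0.0, 0.0, 1.0], [0.001, -1.0, 0.0]]
ft_force: [0.8, -0.2, -0.7]
grip_width: 0.0847
```

Request:
carry_out:
  plan:
    - [[-0.04,-0.01,0.04],[0,0,0],0.085]
    - [[-0.04,0,0.04],[0,0,0],0.085]
    - [[-0.04,0,0.04],[0,0,0],0.085]
    - [[-0.04,0,0.04],[0,0,0],0.085]
    - [[-0.04,0,0.04],[0,0,0],0.085]
    - [[-0.04,0,0.04],[0,0,0],0.085]
    - [[0,0,0],[0,0,0],0.085]
    - [[0,0,0],[0,0,0],0.085]

```text
time_s: 27.72
position: [0.4002, 0.3816, 0.1905]
tool_rot: [[1.0, 0.001, -0.0], [0.0, 0.0, 1.0], [0.001, -1.0, 0.0]]
ft_force: [0.4, 0.0, -0.5]
grip_width: 0.0846
```

```bash
python3 - <<'E'
from h import *
s=env.observe();print(s["time_s"],s["position"],s["ft_force"])
T=dict(orange_jar=(.640,.1413),green_jar=(.6361,.0568),blue_jar=(.6322,-.0277),yellow_jar=(.6283,-.1121))
for nm in("top","side"):
    p=env.get_image(nm); v=p["image"][:,:,::-1].copy()
    hsv=cv2.cvtColor(p["image"],cv2.COLOR_RGB2HSV)
    for n,(x,y) in T.items():
        r,h=J[n]; u0,v0=proj(p,[x,y,.014+h]).round().astype(int)
        m=(abs(hsv[...,0].astype(int)-int(hsv[v0,u0,0]))<8)&(hsv[...,1]>110)&(hsv[...,2]>60)
        l,lab=cv2.connectedComponents(m.astype(np.uint8)); m=lab==lab[v0,u0]; ys,xs=np.nonzero(m)
        if nm=="top": print(n,(ray(p,(xs.min()+xs.max())/2,(ys.min()+ys.max())/2,.014+h)[:2]-[x,y]).round(4))
        c,_=cv2.findContours(silh(p,x,y,.014,r,h).astype(np.uint8),0,1); cv2.drawContours(v,c,-1,(255,0,255),1)
    for n in ("mug",):
        for o in env.outline_of(n,p)[:1]:
            ys,xs=np.nonzero(o["mask"]);print(n,nm,xs.mean(),ys.mean())
    w=v[90:290,150:400] if nm=="top" else v[90:290,180:380]
    cv2.imwrite(f"pics/f_{nm}.png",cv2.resize(w,None,fx=3,fy=3))
E
```

```text
27.725 [0.40017333 0.38157829 0.19052001] [ 0.41201565  0.04714462 -0.50270811]
orange_jar [-0.0266 -0.1239]
green_jar [-0.0024 -0.0009]
blue_jar [-0.0033 -0.0004]
yellow_jar [-0.0022 -0.    ]
mug top 251.15259409969482 234.7731434384537
mug side 226.82222222222222 190.94537037037037
```

View pics/f_top.png

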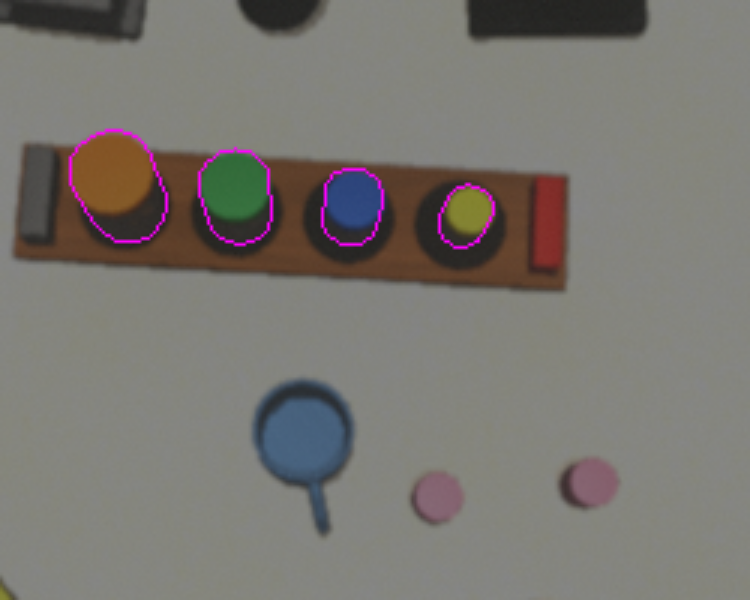

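View pics/f_side.png

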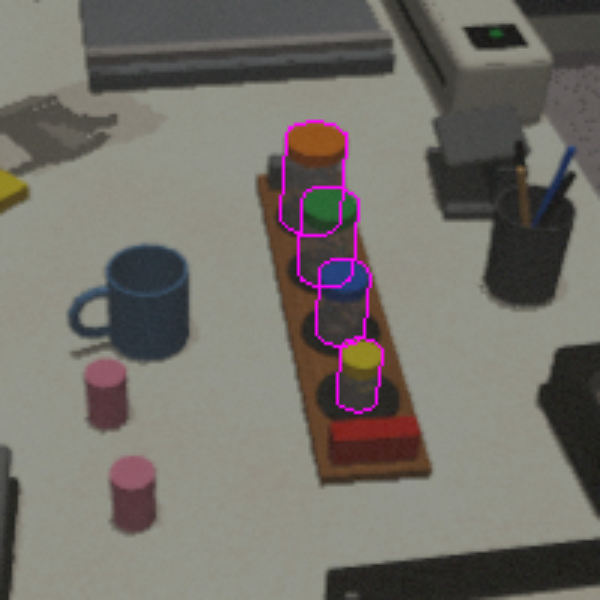

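All four jars stand upright and centred on their pads. In the top crop orange is at (112,172), green at (235,185), blue at (353,198) and yellow at (470,210). The mug has not moved.

```bash
python3 - <<'E'
from rig import env
print(env.close_job())
E
```

```text
the job is handed in; nothing more can be done
None
```

All four clip jars are on the stand in size order: yellow on pad_d next to the red block, then blue on c, green on b, and orange on pad_a next to the grey block. The job was handed in at about 28 s of the 102 s, with the gripper open and clear of everything.

- **Jar positions:** In the last pictures every jar is upright. The yellow, blue and green lids measured within about 3.5 mm of the pad centres.
- **Failed check:** My colour-based measurement of the orange jar failed, because its lid blended with the brown wood. I judged that jar only by the outline overlay, which fits in both views.
- **Mug and look-alikes:** The mug was within 1 pixel of where it started. I never touched the pink jars; in the pictures they stand as before, but I did not measure them.

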